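# Level the hull trim stand

## Robot

A 6-joint arm with a two-finger parallel gripper is mounted at the origin on the work surface. World frame = base frame: x ahead of the robot, y to its left, z up, the work surface at z = 0. Lengths are in mm, angles in rad, forces in N, time in s.
With the tool pointing down it reaches from about 275 to 750 mm from the base axis. Payload 10.2 kg.
Tool frame: the origin (TCP) lies on the centre line of the jaws, within the pads' length; the fingertips stand 8 mm ahead of it and the grasp point (between the pads) lies 11 mm behind it; x points along the fingers, y is the direction in which the jaws open and shut, and the axes are right-handed (so a half turn about x gives the same grasp; the last joint's range is limited). The gripper opens to 85 mm and grips with 20 to 120 N. Pads are 22 mm wide; open, the fingers measure 114 mm over their backs; the gripper's body (76 mm by 85 mm) begins 54 mm behind the grasp point. The pads swing forward as they close: fully open they stand 13 mm farther back than shut.
Start: joints at [-1.538, 0.313, 1.498, -0, 1.331, -0.223], TCP at [132.822, -507.927, 239.294] pointing down, gripper open.
Joint ranges: [-2.94, 2.94], [-0.97, 2.17], [0.19, 2.56], [-1.23, 4.37], [0.02, 3.11], [-2.88, 2.88]. Speed limits (rad/s): [2.39, 2.39, 3.01, 3.14, 3.14, 3.14].

## Interface

Orientations are given as a unit quaternion [w, x, y, z].
In Python, from rig import ctrl, vision, workorder gives the robot as it stands. The module is installed in compiled form; this text tells all that it offers.
- The arm moves only by the shell command python3 -m jog 'ROWS' [OPENING] [FORCE]. ROWS is JSON, a list that holds one entry, the list of rows, each a list of 6 numbers: the shift along the tool's x, y, z in m, then the turn, a rotation vector about the tool's x, y, z in rad. A call has 1 to 12 rows; each row shifts and turns the commanded pose from where the row before left it, along the tool's axes as they then stand; what a row does not reach is not made up. A row lasts 1/8 s, in which the tool goes at most 62.5 mm and 10.7 degrees, less where a joint would pass 70% of its speed; a pose out of reach is approached as far as the arm can. A call is refused whole if a number of a shift passes 0.0625 or a number of a turn 0.188, either way. A call with a gripper value outside its range is refused whole. OPENING is the closure in counts, from 0 (fully open) to 255 (shut), set as the call begins (- or left out, the last holds). The fingers move at their own pace and stop on an object; FORCE is the grip in N (left out, the last holds). Time passes only in rows, so rows that do not move let the fingers close. It gives the time, the measured TCP pose, the force and the opening at its end, in the units of the state.
- ctrl.sense(): the state, without advancing time (a new reading comes with each control period).
- vision.capture(name): name is "scene" or "top"; returns a dict with "image" (400x640x3 uint8, red, green, blue), "mtx" (3x3 intrinsics, pixels), "R" (3x3) and "t" (3): a world point X has camera coordinates R X + t. Camera axes: x right, y down, z forward; pixel columns grow to the right and rows downward; lengths in mm; the calibration is good to about 2 mm. A picture is of the moment at which its call begins. There is no depth.
- workorder.finish_job(): hands the job in, once; it reports no verdict.
The state is a dict: "time_s": time; "joints": joint angles; "dq": joint speeds; "tau": joint torques, N m; "eef_pos": TCP position; "ee_rot": TCP orientation; "force": force on the tool from outside, world axes, zero at the start; "wrist_torque": the same for the moment, N m; "grip_width": opening from 0.0 (shut) to 1.0 (fully open).
Only numpy, scipy, OpenCV 4.12 (cv2) and the standard library are available. Lean on these libraries where they do the work, as an engineer would, in place of code of your own. Each camera call takes 0.05 s, during which the arm holds its last target.

## Task

Level the trim stand that carries the clear hull: turn its two wing-headed foot screws, one after the other and each as far as it needs, until the bubble in each of its two tube vials lies between the two black lines. Then let go, and leave the other things on the bench where they are.

Things in the scene. Friction and masses are not known exactly. Their poses are not given: they have to be found in the camera images.
- stand: Trim stand for a clear-tube hull, fixed to the bench. Grey base slab 270 x 440 x 12 mm; origin under its centre, on the bench; x runs from the hull side to the screw side, y to the left, z up. The deck rests on a fixed foot under the hull, at (-110, 0) mm in this frame, and on two wing screws at (45, 155) and (45, -155) mm. The deck leans 2 degrees at most: heights vary by up to 6 mm.
- hull (a point): Middle of the hull on the deck, on its axis: a clear tube 54 mm thick, 350 mm long, lying along the stand's y at x = -78 mm; its top is 121 mm above the bench. The aluminium deck under it is 245 x 420 mm, its top 55 mm above the bench.
- screw_left: Left foot screw. Origin on its axis at the deck's top face; z up along the axis, x along its black wing: a straight bar 110 mm long (55 each way), 12 mm thick, from 16 to 44 mm above the deck; hub under it 24 mm across. Turns about z, stays where left (0.15 N m friction); stops 1.4 rad each way from the stand's x. Starts within 0.2 rad of it. Push the wing sideways or pinch it.
- screw_right: Right foot screw, the same as the left one in shape, axes, friction and stops. A wing's angle does not show where level is: that differs each time, but it always lies inside the stops and at most 1.5 rad from the start.
- left_tip (a point): End of the left wing away from the hull (its own +x end), 55 mm from the axis, 30 mm above the deck. A clockwise turn (seen from above) of this screw raises its corner: the bubble of the left vial moves at once towards that vial's outer end (+x +y of the stand, 45 degrees), 12 mm per rad; anticlockwise moves it back. The right bubble does not move.
- right_tip (a point): End of the right wing away from the hull (its own +x end), 55 mm from the axis, 30 mm above the deck. A clockwise turn (seen from above) of this screw raises its corner: the bubble of the right vial moves at once towards that vial's outer end (+x -y of the stand, 45 degrees), 12 mm per rad; anticlockwise moves it back. The left bubble does not move.
- bubble_left: Pale bubble in the left vial, an oblong spot 14 mm long; origin at its centre, x along the vial to its outer end. It runs along the vial only, about 72 mm above the bench, and cannot be touched. It starts 4 to 18 mm off the vial's centre.
- bubble_right: Pale bubble in the right vial, an oblong spot 14 mm long; origin at its centre, x along the vial to its outer end. It runs along the vial only, about 72 mm above the bench, and cannot be touched. It starts anywhere up to 18 mm off the vial's centre.
- vial_left (a point): Centre of the left tube vial's window, at (20, 49) mm in the stand's frame, 72 mm above the bench. Black block 104 x 28 mm, top 71 mm above the bench, lying along the 45 degree diagonal (+x +y) of the stand's frame, with a green window 90 mm long and two thin black cross lines 20 mm apart, centred on this point. Its bubble belongs between the lines.
- vial_right (a point): Centre of the right tube vial's window, at (20, -49) mm in the stand's frame, 72 mm above the bench. Black block 104 x 28 mm, top 71 mm above the bench, lying along the 45 degree diagonal (+x -y) of the stand's frame, with a green window 90 mm long and two thin black cross lines 20 mm apart, centred on this point. Its bubble belongs between the lines.
- tape_roll: Bystander: open cardboard tape roll lying flat, 96 mm across, 35 mm high; origin under its centre.
- wrench: Bystander: steel wrench 170 mm long lying flat; origin under its middle.
- ballast: Bystander: brass ballast weight, 40 mm across, 42 mm high; origin under its centre.
- screwdriver: Bystander: screwdriver 180 mm long with a black handle, lying flat; origin under its middle.
- end_plug: Bystander: grey stepped hull end plug, 60 mm across, 32 mm high; origin under its centre.
- jar: Bystander: jar with a lid, 60 mm across, 85 mm high; origin under its centre.
- mug: Bystander: white mug, 80 mm across, 90 mm high; origin under its centre.

How it is judged (in metres and radians):
At the end, for the whole second after the job is handed in: Each bubble's centre is within 3.5 mm of its vial's centre (the bubble between the lines or just touching one) and both foot screws are at rest (horizontal distance between bubble_left and vial_left below 0.0035 m and horizontal distance between bubble_right and vial_right below 0.0035 m and angular speed of each of screw_left, screw_right below 0.05 rad/s).
It fails at once if a bystander is shifted by more than 40 mm (distance of any of tape_roll, wrench, ballast, screwdriver, end_plug, jar, mug from where it was at the start of the episode above 0.04 m).
It also fails if it takes over 58 s, if anything falls off the work surface, if the arm or the gripper's body presses on something with over 40 N, if the wrist force passes 120 N, or if a joint passes its speed limit or range.

## Working session

There is one attempt and no reset: what is moved stays moved. The work goes in short steps, Python scripts to look and compute and a shell command to move; the robot and the scene stay as the last step left them, time stands still between calls to the robot, and variables do not carry over. Pictures are saved under pics/ and viewed, and the job is handed in when it is done.

```bash
mkdir -p pics; python3 - <<'E'
from rig import ctrl,vision
import cv2,numpy as np
s=ctrl.sense();print(s)
for n in("scene","top"):
    c=vision.capture(n);cv2.imwrite(f"pics/{n}0.png",c["image"][:,:,::-1]);print(n,c["mtx"].tolist(),c["R"].tolist(),c["t"])
    np.savez(f"{n}0.npz",**c)
E
```

```text
{'time_s': 0.0, 'joints': array([-1.53838398e+00,  3.13449043e-01,  1.49844696e+00,  1.00523706e-05,
        1.33103447e+00, -2.23403282e-01]), 'dq': array([-0.00205294,  0.00077484,  0.0011744 , -0.00016066,  0.00014041,
       -0.00082793]), 'tau': array([ 5.12316601e-04, -4.12262034e+01, -2.59743726e+01, -9.52753703e-05,
        4.12504451e-03,  7.16722042e-06]), 'eef_pos': array([ 132.8235246 , -507.65314104,  238.73185269]), 'ee_rot': array([ 0.0897267 ,  0.70137887,  0.09066771, -0.7012818 ]), 'force': array([-0.80935552,  0.22132469,  0.01231361]), 'wrist_torque': array([ 0.04263515, -0.00557513,  0.06404533]), 'grip_width': 0.9968080859468754}
scene [[391.59215163013994, 0.0, 319.053293693276], [0.0, 391.59215163013994, 200.96453056272537], [0.0, 0.0, 1.0]] [[-0.2358348789612816, 0.9715185170655185, 0.023101533804778366], [0.6363401338122893, 0.1723502319320128, -0.7519086591154136], [-0.7344747401817678, -0.1626258544998213, -0.658862419237224]] [  86.60148865 -270.49674508 1326.65663124]
top [[405.7455718211416, 0.0, 319.88605656845436], [0.0, 405.7455718211416, 198.02269979254274], [0.0, 0.0, 1.0]] [[-0.006480188775580113, -0.9999576941184566, 0.00652817943476834], [-0.9925760057178541, 0.00563917629253813, -0.12149515448746266], [0.12145320097314681, -0.0072670258043687815, -0.9925705568418475]] [ 10.62106291 520.11730933 964.18311999]
```

View pics/top0.png

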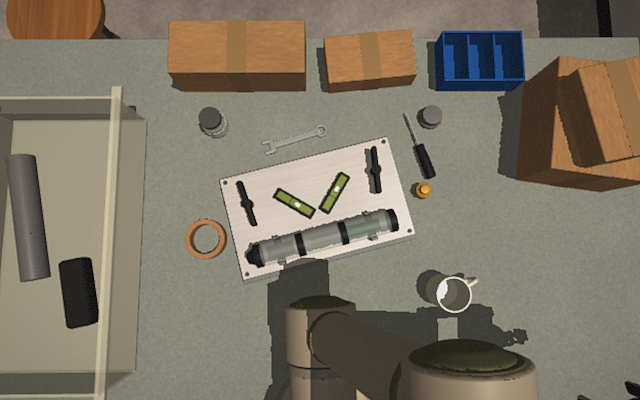

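View pics/scene0.png

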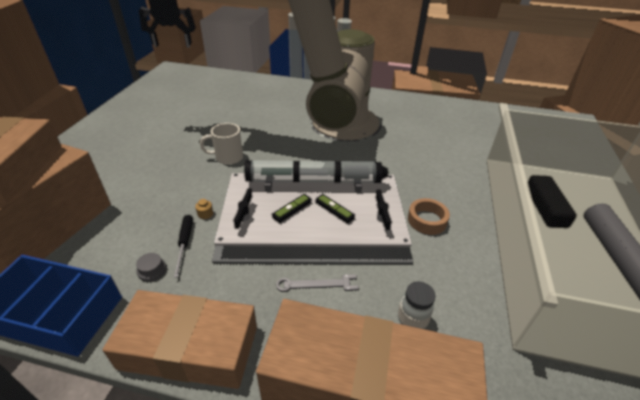

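The top view shows the left wing at about (247,203) and the right wing at (374,170). The vials are at (295,203) and (335,192), and the hull is on the near side. Next I'll measure these.

```bash
cat > h.py <<'E'
import numpy as np,cv2
def ray(c,uv,z):
    K,R,t=c["mtx"],c["R"],c["t"]
    d=R.T@np.linalg.inv(K)@np.array([uv[0],uv[1],1.]);o=-R.T@t
    return o+d*(z-o[2])/d[2]
def proj(c,X):
    p=c["R"]@np.asarray(X,float)+c["t"];p=c["mtx"]@p;return p[:2]/p[2]
def blobs(m,lo):
    n,l,s,ce=cv2.connectedComponentsWithStats(m.astype(np.uint8))
    return [(s[i].tolist(),ce[i].round(1).tolist(),np.argwhere(l==i)[:,::-1]) for i in range(1,n) if s[i,4]>=lo]
def axis(pts):
    r=cv2.minAreaRect(pts.astype(np.float32));return r
def view(c,roi,f,name,interp=cv2.INTER_CUBIC):
    x,y,w,h=roi;im=c["image"][y:y+h,x:x+w,::-1]
    cv2.imwrite(name,cv2.resize(im,None,fx=f,fy=f,interpolation=interp))
E
python3 - <<'E'
from h import *
c=dict(np.load("top0.npz"));im=c["image"]
view(c,(210,130,210,150),3.8,"pics/z0.png")
hsv=cv2.cvtColor(im,cv2.COLOR_RGB2HSV)
roi=np.zeros(im.shape[:2],bool);roi[130:285,215:420]=1
g=(hsv[...,0]>28)&(hsv[...,0]<50)&(hsv[...,1]>90)&roi
d=(im.max(2)<50)&roi
for n,m,z in(("green",g,72),("dark",d,85)):
    for s,ce,p in blobs(m,25):
        print(n,s,ce,axis(p),ray(c,ce,z).round(1))
E
```

```text
green [322, 174, 25, 37, 265] [333.9, 192.5] ((334.15545654296875, 192.0906524658203), (7.558063983917236, 38.72608184814453), 30.256441116333008) [528.2 -25.4  72. ]
green [276, 191, 37, 25, 270] [293.6, 202.4] ((294.0, 202.50001525878906), (38.944183349609375, 7.879934310913086), 30.068584442138672) [505.2  69.6  72. ]
dark [414, 145, 6, 16, 52] [417.4, 150.4] ((416.5, 152.5), (15.0, 5.0), 90.0) [ 625.5 -223.    85. ]
dark [370, 147, 11, 46, 264] [375.2, 169.2] ((375.0, 169.5), (45.0, 10.0), 90.0) [ 581.  -122.3   85. ]
dark [319, 172, 30, 42, 148] [332.5, 192.8] ((333.6968994140625, 192.44818115234375), (11.301107406616211, 42.82903289794922), 30.25643539428711) [525.7 -21.6  85. ]
dark [237, 181, 20, 45, 265] [246.0, 202.4] ((246.10003662109375, 203.2000274658203), (46.0629997253418, 10.733126640319824), 63.43495178222656) [504.4 179.   85. ]
dark [273, 189, 42, 29, 153] [293.0, 203.2] ((293.8583679199219, 202.89356994628906), (43.24198913574219, 11.152910232543945), 30.5792236328125) [501.9  70.2  85. ]
dark [386, 209, 11, 12, 63] [391.3, 213.9] ((391.33966064453125, 214.3113250732422), (12.723843574523926, 6.119100570678711), 60.945396423339844) [ 475.7 -157.1   85. ]
dark [337, 222, 12, 23, 120] [343.0, 232.1] ((343.132080078125, 232.46226501464844), (22.389772415161133, 6.593307018280029), 74.05460357666016) [434.4 -44.8  85. ]
dark [392, 222, 7, 10, 48] [394.6, 226.4] ((394.5, 226.50001525878906), (8.055550575256348, 6.411561012268066), 80.53767395019531) [ 446.8 -163.9   85. ]
dark [295, 233, 11, 23, 129] [299.7, 243.9] ((299.88238525390625, 244.0294189453125), (22.313274383544922, 6.548461437225342), 75.96376037597656) [408.1  54.8  85. ]
dark [247, 244, 17, 23, 228] [254.4, 255.9] ((253.61050415039062, 256.1641845703125), (22.559839248657227, 14.175176620483398), 76.60750579833984) [381.6 158.   85. ]
```

View pics/z0.png

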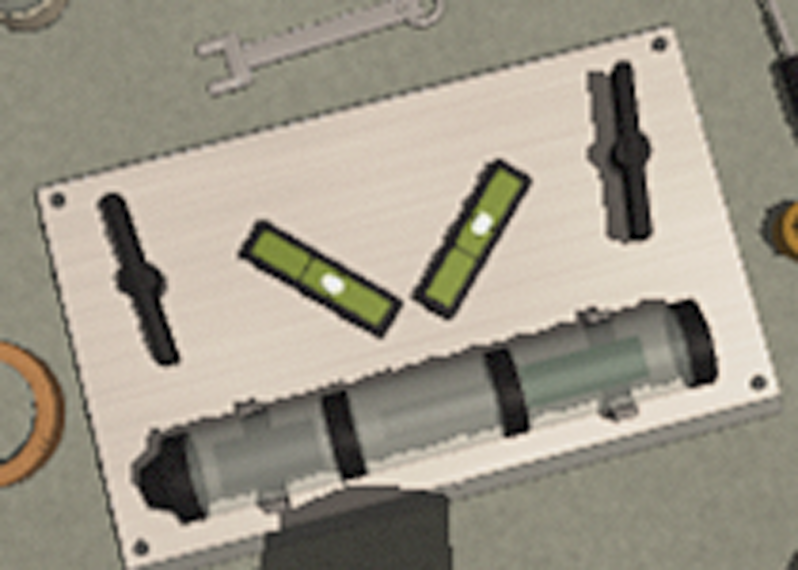

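```bash
cat >> h.py <<'E'
def bubbles(c,verbose=True):
    im=c["image"];hsv=cv2.cvtColor(im,cv2.COLOR_RGB2HSV)
    g=(hsv[...,0]>28)&(hsv[...,0]<50)&(hsv[...,1]>90)
    g[:150]=0;g[250:]=0;g[:,:260]=0;g[:,370:]=0
    out=[]
    for name,x0,x1 in(("L",270,316),("R",316,356)):
        p=np.argwhere(g)[:,::-1];p=p[(p[:,0]>=x0)&(p[:,0]<x1)]
        rc=cv2.minAreaRect(p.astype(np.float32));box=cv2.boxPoints(rc)
        m=np.zeros(im.shape[:2],np.uint8);cv2.fillPoly(m,[np.round(box).astype(int)],1)
        V=im.min(2).astype(float);w=np.clip(V-110,0,None)*m
        yy,xx=np.mgrid[:400,:640];
        b=(np.array([(w*xx).sum(),(w*yy).sum()])/w.sum()) if w.sum() else None
        out.append((name,len(p),rc,ray(c,rc[0],72),None if b is None else ray(c,b,72),b))
    return out
E
python3 - <<'E'
from h import *
c=dict(np.load("top0.npz"));im=c["image"]
B=bubbles(c)
vl,vr=B[0][3],B[1][3]
yd=(vl-vr)[:2];print("sep",np.linalg.norm(yd));yaw=np.arctan2(-yd[0],yd[1])
# window long edge dirs
for b in B:
    bx=np.array([ray(c,p,72) for p in cv2.boxPoints(b[2])]);e=[bx[1]-bx[0],bx[2]-bx[1]];e=max(e,key=np.linalg.norm);print(b[0],b[1],np.linalg.norm(e),np.degrees(np.arctan2(e[1],e[0])),b[5])
print("yaw",np.degrees(yaw))
Rm=np.array([[np.cos(yaw),-np.sin(yaw)],[np.sin(yaw),np.cos(yaw)]])
O=(vl+vr)[:2]/2-Rm@[20,0];print("O",O)
for b,v in zip(B,([1,1],[1,-1])):
    u=Rm@np.array(v)/2**.5;print(b[0],"vial",b[3],"bub off",(b[4]-b[3])[:2]@u)
for n,y in(("L",155),("R",-155)):
    a=O+Rm@[45,y];print(n,"axis",a,"px at z99",proj(c,[*a,99]),"z71",proj(c,[*a,71]))
d=(im.max(2)<35)
for x0,y0,x1,y1 in((232,175,262,230),(362,140,390,200)):
    p=np.argwhere(d[y0:y1,x0:x1])[:,::-1]+[x0,y0]
    vx,vy,cx,cy=cv2.fitLine(p.astype(np.float32),cv2.DIST_HUBER,0,.01,.01).ravel()
    t=(p-[cx,cy])@[vx,vy];E=[ray(c,np.array([cx,cy])+k*np.array([vx,vy]),99) for k in(t.min(),t.max())]
    print(len(p),cx,cy,E,np.degrees(np.arctan2(*((E[0]-E[1])[[1,0]]))),np.linalg.norm(E[0]-E[1]))
E
```

```text
sep 93.83698782179415
L 270 92.01549761573422 -120.48878671408843 [297.07458076 204.25772286]
R 266 115.70800547341302 -4.288442955151451 [333.32399957 200.0372639 ]
yaw 6.297214578767849
O [490.25056705  19.82783826]
L vial [504.98359138  68.65695934  72.        ] bub off -8.261443735308896
R vial [515.27619427 -24.61384322  72.        ] bub off -4.380281655966477
L axis [517.97772164 178.8284826 ] px at z99 [245.12178552 195.82035855] z71 [247.21917554 197.32927402]
R axis [ 551.98037847 -129.30106699] px at z99 [379.40161907 180.41717991] z71 [377.60455261 182.36124038]
117 246.98668 201.32433 [array([552.63775616, 192.69017492,  99.        ]), array([452.55741082, 153.9807146 ,  99.        ])] 21.145664944514145 107.30562819595923
115 373.96805 169.31444 [array([ 630.65418236, -113.01044287,   99.        ]), array([ 524.47609804, -121.80943408,   99.        ])] 4.737283879861548 106.54204726217914
```

```bash
sed -i 's/g\[250:\]=0/g[214:, 316:]=0;g[222:]=0/' h.py
cat >> h.py <<'E'
def frame(B):
    vl,vr=B[0][3],B[1][3];yd=(vl-vr)[:2];yaw=np.arctan2(-yd[0],yd[1])
    Rm=np.array([[np.cos(yaw),-np.sin(yaw)],[np.sin(yaw),np.cos(yaw)]])
    O=(vl+vr)[:2]/2-Rm@[20,0];return yaw,Rm,O
E
cat > m.py <<'E'
from h import *
import sys
c=dict(np.load(sys.argv[1]));im=c["image"]
B=bubbles(c)
yaw,Rm,O=frame(B)
print("sep",np.linalg.norm(B[0][3]-B[1][3]))
for b in B:
    bx=np.array([ray(c,p,72) for p in cv2.boxPoints(b[2])]);e=[bx[1]-bx[0],bx[2]-bx[1]];e=max(e,key=np.linalg.norm);print(b[0],b[1],np.linalg.norm(e),np.degrees(np.arctan2(e[1],e[0])),b[5])
print("yaw",np.degrees(yaw),"O",O)
for b,v in zip(B,([1,1],[1,-1])):
    u=Rm@np.array(v)/2**.5;print(b[0],"vial",b[3],"bub off",(b[4]-b[3])[:2]@u)
for n,y in(("L",155),("R",-155)):
    a=O+Rm@[45,y];print(n,"axis",a,"px at z99",proj(c,[*a,99]),"z71",proj(c,[*a,71]))
E
python3 m.py top0.npz
```

```text
sep 97.6931661865067
L 270 92.01549761573422 -120.48878671408843 [297.07458076 204.25772286]
R 265 92.25312296920306 -30.51680856740445 [336.36824034 188.5       ]
yaw 14.319177492868599 O [497.68583131  16.38142607]
L vial [504.98359138  68.65695934  72.        ] bub off -8.354065465902945
R vial [529.14539139 -26.00117365  72.        ] bub off 10.049346489767945
L axis [502.95269902 177.69559193] px at z99 [245.51427695 202.34990645] z71 [247.60422287 203.67137872]
R axis [ 579.62293396 -122.67363931] px at z99 [376.24483537 168.61706167] z71 [374.54484667 170.89429909]
```

```bash
cat > go.py <<'E'
import sys,numpy as np
from scipy.spatial.transform import Rotation as Ro
from rig import ctrl
tx,ty,tz,ang=map(float,sys.argv[1:5]) # ang: wing direction deg (jaw y perpendicular)
s=ctrl.sense();w,x,y,z=s["ee_rot"];R=Ro.from_quat([x,y,z,w]).as_matrix()
print("t",s["time_s"],"pos",s["eef_pos"].round(1),"F",s["force"].round(1),"M",s["wrist_torque"].round(2),"grip",s["grip_width"],"q",s["joints"].round(2))
print(R.round(3).tolist())
d=R.T@(np.array([tx,ty,tz])-s["eef_pos"]);print("tool shift mm",d.round(1))
cur=np.degrees(np.arctan2(R[1,1],R[0,1]))
# turn about tool x (down): +turn lowers world yaw
for k in(90,-90):
    e=(ang+k-cur+180)%360-180;print("turn about tool x",round(np.radians(-e),3),"-> j6 approx",s["joints"][5])
dn=R.T@np.array([0,0,-1]);print("tilt fix rotvec",np.cross([1,0,0],dn).round(4))
E
python3 go.py 579.6 -122.7 180 5
```

```text
t 0.1 pos [ 132.8 -507.7  238.8] F [-0.6 -0.4 -0.5] M [ 0.    0.03 -0.  ] grip 1.0013262723370324 q [-1.54  0.31  1.5   0.    1.33 -0.22]
[[-0.0, 0.253, -0.967], [0.001, -0.967, -0.253], [-1.0, -0.001, -0.0]]
tool shift mm [  59.2 -259.4 -529.6]
turn about tool x -2.973 -> j6 approx -0.2233896959039089
turn about tool x 0.168 -> j6 approx -0.2233896959039089
tilt fix rotvec [ 0.     -0.0003  0.0011]
```

```bash
python3 -m jog '[[[0,-0.0216,-0.0441,0,0,0],[0,-0.0216,-0.0441,0,0,0],[0,-0.0216,-0.0441,0,0,0],[0,-0.0216,-0.0441,0,0,0],[0,-0.0216,-0.0441,0,0,0],[0,-0.0216,-0.0441,0,0,0],[0,-0.0216,-0.0441,0,0,0],[0,-0.0216,-0.0441,0,0,0],[0,-0.0216,-0.0441,0,0,0],[0,-0.0216,-0.0441,0,0,0],[0,-0.0216,-0.0441,0,0,0],[0,-0.0216,-0.0441,0,0,0]]]' 90
python3 -m jog '[[[0,0,0,0.168,0,0],[0,0,0,0,0,0],[0,0,0,0,0,0]]]'
python3 go.py 579.6 -122.7 180 5
```

```text
time_s: 1.6
eef_pos: [580.2, -122.0, 239.0]
ee_rot: [-0.09, -0.701, -0.09, 0.702]
force: [-0.2, -1.1, -0.6]
grip_width: 0.65
time_s: 1.98
eef_pos: [578.9, -123.7, 239.2]
ee_rot: [-0.032, -0.706, -0.032, 0.706]
force: [0.1, -0.4, 0.7]
grip_width: 0.65
t 1.975 pos [ 578.9 -123.7  239.2] F [ 0.1 -0.4  0.7] M [ 0.01 -0.01  0.05] grip 0.6499962581383291 q [-0.41  0.46  1.28 -0.    1.4   1.07]
[[-0.0, 0.09, -0.996], [0.0, -0.996, -0.09], [-1.0, -0.0, 0.0]]
tool shift mm [59.2 -0.9 -0.8]
turn about tool x -3.139 -> j6 approx 1.0725144139439926
turn about tool x 0.003 -> j6 approx 1.0725144139439926
tilt fix rotvec [-0.      0.0003  0.0001]
```

```bash
python3 -m jog '[[[0.05,-0.001,-0.001,0,0,0],[0.05,0,0,0,0,0],[0,0,0,0,0,0],[0,0,0,0,0,0]]]' 
python3 - <<'E'
from rig import vision
from h import *
c=vision.capture("scene");view(c,(170,100,280,190),2.8,"pics/s1.png");print(proj(c,[579.6,-122.7,99]))
E
```

```text
time_s: 2.48
eef_pos: [580.9, -122.8, 141.6]
ee_rot: [0.032, 0.707, 0.031, -0.705]
force: [0.6, 0.3, 1.0]
grip_width: 0.646
[242.6247689  202.21830446]
```

View pics/s1.png

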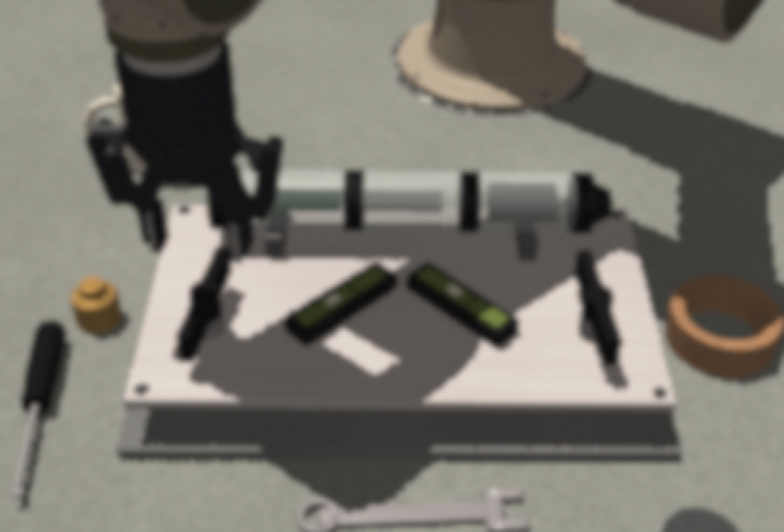

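The scene view shows the open fingers above the right wing. Its hub is at crop (203,300), which is (242,207) in the full image, as predicted. I'll go down and pinch it.

```bash
python3 -m jog '[[[0.03,0,0,0,0,0],[0.029,0,0,0,0,0],[0,0,0,0,0,0],[0,0,0,0,0,0]]]'
python3 -m jog '[[[0,0,0,0,0,0],[0,0,0,0,0,0],[0,0,0,0,0,0],[0,0,0,0,0,0],[0,0,0,0,0,0]]]' 255 30
python3 go.py 579.6 -122.7 82 5
```

```text
time_s: 3.02
eef_pos: [581.2, -122.6, 82.6]
ee_rot: [0.032, 0.708, 0.031, -0.705]
force: [-0.0, -0.5, 0.1]
grip_width: 0.646
time_s: 3.65
eef_pos: [580.9, -124.2, 82.0]
ee_rot: [0.032, 0.707, 0.03, -0.705]
force: [-1.4, -8.6, 3.5]
grip_width: 0.272
t 3.65 pos [ 580.9 -124.2   82. ] F [-1.4 -8.6  3.5] M [-1.32  0.19 -0.08] grip 0.2720029623405704 q [-0.41  0.62  1.47 -0.    1.05  1.08]
[[0.003, 0.087, -0.996], [-0.004, -0.996, -0.087], [-1.0, 0.004, -0.003]]
tool shift mm [-0.  -1.6  1.2]
turn about tool x -3.141 -> j6 approx 1.0779602501800296
turn about tool x 0.0 -> j6 approx 1.0779602501800296
tilt fix rotvec [ 0.     -0.0026 -0.0041]
```

```bash
python3 -m jog '[[[0,0,0,0,0,0],[0,0,0,0,0,0],[0,0,0,0,0,0],[0,0,0,0,0,0]]]'
python3 go.py 579.6 -122.7 82 5|head -1
```

```text
time_s: 4.15
eef_pos: [580.9, -124.2, 82.0]
ee_rot: [0.032, 0.707, 0.03, -0.705]
force: [-1.5, -8.4, 4.1]
grip_width: 0.268
t 4.15 pos [ 580.9 -124.2   82. ] F [-1.5 -8.4  4.1] M [-1.28  0.2  -0.06] grip 0.2680714488066118 q [-0.41  0.62  1.47 -0.    1.05  1.08]
```

```bash
python3 -m jog '[[[0,0.002,0,0,0,0],[0,0,0,0,0,0],[0,0,0,0,0,0],[-0.01,0,0,0,0,0],[0,0,0,0,0,0]]]' 150
python3 -m jog '[[[0,0,0,0,0,0],[0,0,0,0,0,0],[0,0,0,0,0,0],[0,0,0,0,0,0],[0,0,0,0,0,0]]]' 255 30
python3 go.py 579.6 -122.7 82 5|head -1
```

```text
time_s: 4.78
eef_pos: [580.8, -124.3, 91.4]
ee_rot: [0.031, 0.707, 0.031, -0.706]
force: [-1.2, -0.6, -0.4]
grip_width: 0.413
time_s: 5.4
eef_pos: [580.5, -124.4, 90.7]
ee_rot: [0.031, 0.707, 0.031, -0.706]
force: [-1.4, -0.3, 6.5]
grip_width: 0.266
t 5.4 pos [ 580.5 -124.4   90.7] F [-1.4 -0.3  6.5] M [-0.18  0.15  0.02] grip 0.2656326096873019 q [-0.41  0.61  1.46 -0.    1.07  1.07]
```

The jaws stopped on the hub, which runs up through the wing at about 23 mm. They are well centred with almost no side force. I'll raise the grip force and turn anticlockwise about the axis.

```bash
python3 -m jog '[[[0,0,0,0,0,0],[0,0,0,0,0,0],[0,0,0,-0.08,0,0],[0,0,0,-0.08,0,0],[0,0,0,-0.08,0,0],[0,0,0,-0.08,0,0],[0,0,0,0,0,0],[0,0,0,0,0,0]]]' 255 60
python3 go.py 579.6 -122.7 82 5|head -1
python3 - <<'E'
from rig import vision
from h import *
for n,r,f in(("scene",(170,100,280,190),2.8),("top",(210,130,210,150),3.8)):
    c=vision.capture(n);view(c,r,f,f"pics/{n}2.png")
E
```

```text
time_s: 6.4
eef_pos: [580.5, -124.4, 90.3]
ee_rot: [0.143, 0.693, 0.143, -0.692]
force: [3.3, -3.0, 0.3]
grip_width: 0.253
t 6.4 pos [ 580.5 -124.4   90.3] F [ 3.3 -3.   0.3] M [-0.36 -0.47  0.05] grip 0.2529269307622557 q [-0.41  0.61  1.46 -0.    1.07  0.76]
```

View pics/scene2.png

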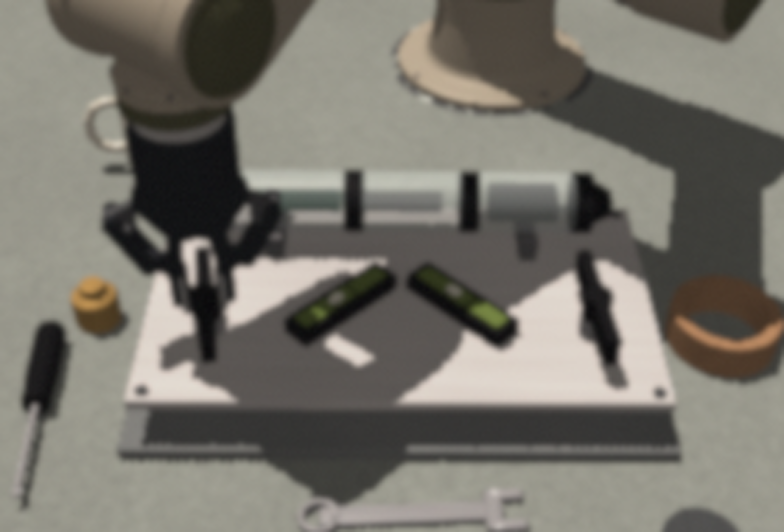

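View pics/top2.png

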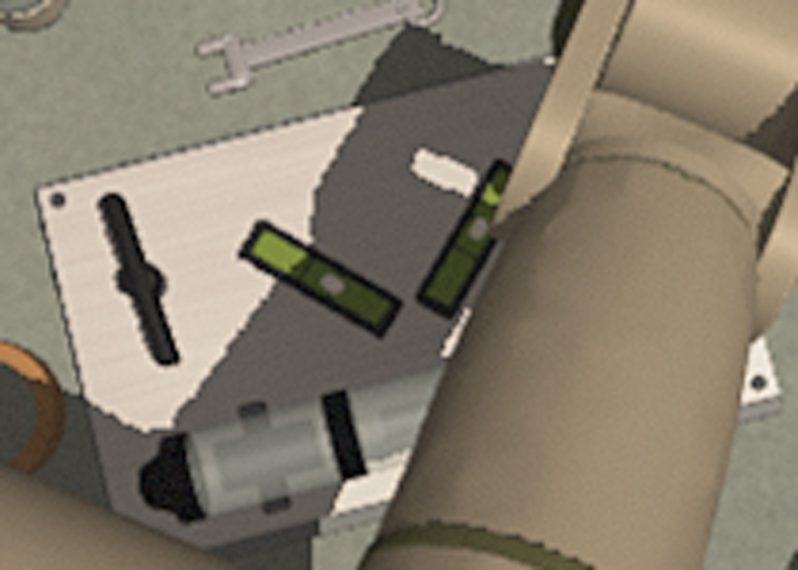

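The wing turned with the gripper, and the right bubble moved from crop (481,224) to (479,230), about 0.3 rad's worth. About 0.52 rad remains.

```bash
python3 -m jog '[[[0,0,0,-0.087,0,0],[0,0,0,-0.087,0,0],[0,0,0,-0.087,0,0],[0,0,0,-0.087,0,0],[0,0,0,-0.086,0,0],[0,0,0,-0.086,0,0],[0,0,0,0,0,0],[0,0,0,0,0,0]]]'
python3 -m jog '[[[0,0,0,0,0,0],[0,0,0,0,0,0],[0,0,0,0,0,0],[-0.03,0,0,0,0,0],[-0.06,0,0,0,0,0],[-0.06,0,0,0,0,0],[0,0,0,0,0,0],[0,0,0,0,0,0]]]' 90
python3 go.py 503 177.7 240 21.1
```

```text
time_s: 7.5
eef_pos: [580.6, -124.4, 89.3]
ee_rot: [0.316, 0.633, 0.316, -0.632]
force: [8.2, -3.6, -9.0]
grip_width: 0.249
time_s: 8.5
eef_pos: [579.9, -124.0, 239.5]
ee_rot: [-0.316, -0.632, -0.317, 0.633]
force: [-0.3, 0.6, 0.5]
grip_width: 0.645
t 8.5 pos [ 579.9 -124.   239.5] F [-0.3  0.6  0.5] M [-0.   -0.01 -0.04] grip 0.6447341579867546 q [-0.41  0.47  1.28  0.    1.4   0.24]
[[-0.001, 0.8, -0.6], [0.001, -0.6, -0.8], [-1.0, -0.001, 0.0]]
tool shift mm [-2.000e-01 -2.424e+02 -1.953e+02]
turn about tool x -2.582 -> j6 approx 0.2350647162004502
turn about tool x 0.559 -> j6 approx 0.2350647162004502
tilt fix rotvec [-0.      0.0003  0.0013]
```

```bash
python3 -m jog '[[[0,-0.0303,-0.0244,0,0,0],[0,-0.0303,-0.0244,0,0,0],[0,-0.0303,-0.0244,0,0,0],[0,-0.0303,-0.0244,0,0,0],[0,-0.0303,-0.0244,0,0,0],[0,-0.0303,-0.0244,0,0,0],[0,-0.0303,-0.0244,0,0,0],[0,-0.0303,-0.0244,0,0,0],[0,0,0,0.186,0,0],[0,0,0,0.186,0,0],[0,0,0,0.186,0,0],[0,0,0,0,0,0]]]'
python3 go.py 503 177.7 91 21.1
python3 - <<'E'
from rig import vision
from h import *
c=vision.capture("top");np.savez("top3.npz",**c);view(c,(210,130,210,150),3.8,f"pics/top3.png")
E
```

```text
time_s: 10.0
eef_pos: [502.8, 177.3, 238.9]
ee_rot: [-0.131, -0.694, -0.131, 0.696]
force: [-0.0, -0.3, -0.0]
grip_width: 0.646
t 10.0 pos [502.8 177.3 238.9] F [-0.  -0.3 -0. ] M [-0.    0.01 -0.  ] grip 0.6461124452868364 q [0.12 0.33 1.47 0.   1.34 1.32]
[[-0.003, 0.363, -0.932], [-0.0, -0.932, -0.363], [-1.0, -0.001, 0.003]]
tool shift mm [147.9  -0.2  -0.7]
turn about tool x -3.138 -> j6 approx 1.318510200344442
turn about tool x 0.003 -> j6 approx 1.318510200344442
tilt fix rotvec [-0.      0.0028  0.0007]
```

View pics/top3.png

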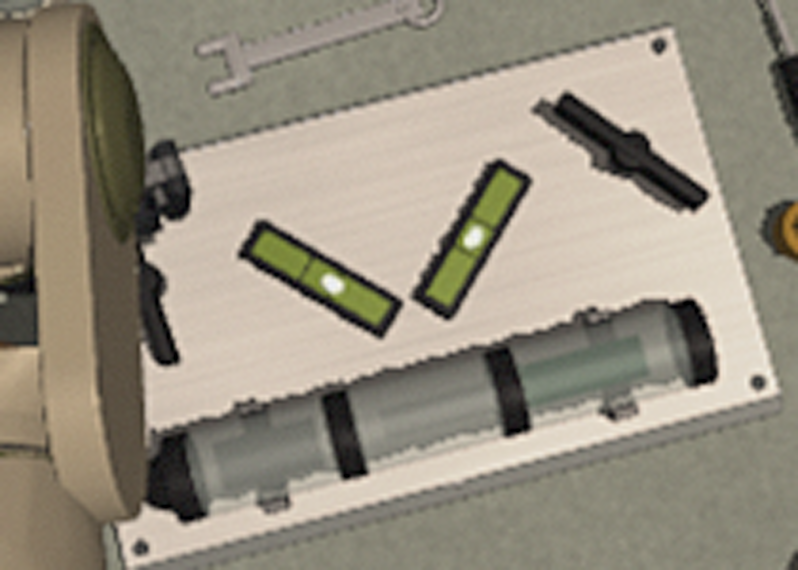

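The right bubble is at crop (475,237), with a line on each side of it. I'll measure it and do the left screw.

```bash
python3 m.py top3.npz | grep -E "off|sep"
python3 -m jog '[[[0.05,0,0,0,0,0],[0.05,0,0,0,0,0],[0.03,0,0,0,0,0],[0.018,0,0,0,0,0],[0,0,0,0,0,0],[0,0,0,0,0,0]]]'
python3 -m jog '[[[0,0,0,0,0,0],[0,0,0,0,0,0],[0,0,0,0,0,0],[0,0,0,0,0,0],[0,0,0,0,0,0]]]' 255 30
python3 go.py 503 177.7 91 21.1
```

```text
sep 98.13533026354324
L vial [504.78858743  68.56308751  72.        ] bub off -8.148385055485917
R vial [529.61822201 -26.37917017  72.        ] bub off -0.5553723738481268
time_s: 10.8
eef_pos: [503.7, 177.4, 93.0]
ee_rot: [0.131, 0.695, 0.131, -0.695]
force: [0.2, 0.1, -0.8]
grip_width: 0.644
time_s: 11.42
eef_pos: [504.1, 176.4, 93.2]
ee_rot: [0.131, 0.696, 0.129, -0.694]
force: [-0.2, -7.2, 4.0]
grip_width: 0.262
t 11.425 pos [504.1 176.4  93.2] F [-0.2 -7.2  4. ] M [-1.21 -0.04  0.02] grip 0.2621278137977924 q [ 0.12  0.49  1.65 -0.    1.    1.32]
[[0.002, 0.362, -0.932], [-0.002, -0.932, -0.362], [-1.0, 0.002, -0.001]]
tool shift mm [ 2.2 -1.7  0.6]
turn about tool x -3.14 -> j6 approx 1.3198088991180943
turn about tool x 0.002 -> j6 approx 1.3198088991180943
tilt fix rotvec [ 0.     -0.0012 -0.0024]
```

```bash
python3 -m jog '[[[0,0.0015,0,0,0,0],[0,0,0,0,0,0],[0,0,0,0.085,0,0],[0,0,0,0.085,0,0],[0,0,0,0.085,0,0],[0,0,0,0.085,0,0],[0,0,0,0.085,0,0],[0,0,0,0.085,0,0],[0,0,0,0.085,0,0],[0,0,0,0.085,0,0],[0,0,0,0,0,0],[0,0,0,0,0,0]]]' 255 60
python3 -m jog '[[[0,0,0,0,0,0],[0,0,0,0,0,0],[0,0,0,0,0,0],[-0.03,0,0,0,0,0],[-0.06,0,0,0,0,0],[-0.06,0,0,0,0,0],[0,0,0,0,0,0],[0,0,0,0,0,0]]]' 90
python3 - <<'E'
from rig import vision
from h import *
c=vision.capture("top");np.savez("top4.npz",**c);view(c,(210,130,210,150),3.8,f"pics/top4.png")
E
python3 m.py top4.npz | grep -E "off|sep"
```

```text
time_s: 12.92
eef_pos: [504.2, 175.3, 94.7]
ee_rot: [-0.108, 0.699, -0.109, -0.698]
force: [-9.5, -5.8, 20.0]
grip_width: 0.249
time_s: 13.92
eef_pos: [503.6, 176.0, 241.4]
ee_rot: [0.109, -0.698, 0.109, 0.699]
force: [0.4, 0.1, 0.7]
grip_width: 0.646
sep 97.93508000087556
L vial [504.97031064  68.46825504  72.        ] bub off -0.7049546253206839
R vial [529.30973975 -26.39412995  72.        ] bub off -0.20760932365063073
```

View pics/top4.png

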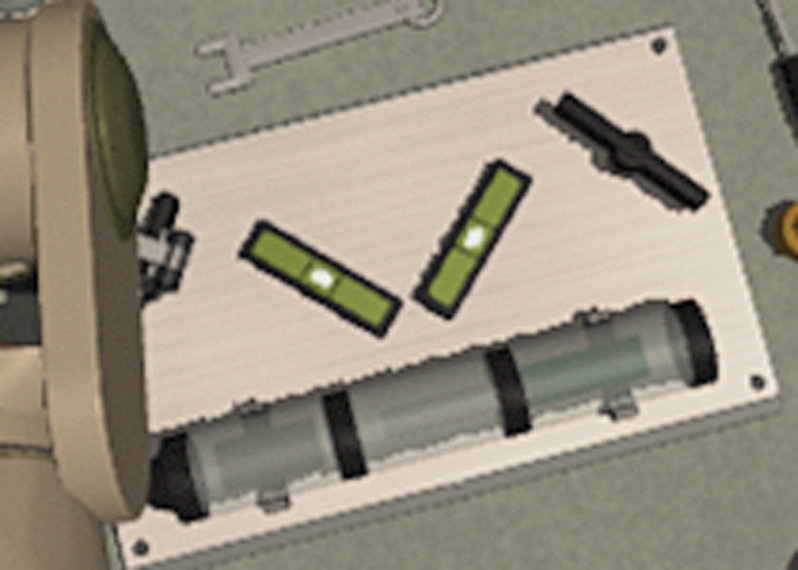

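Both bubbles now sit between their lines, the left at crop (321,278) and the right at (475,237). Their offsets are −0.7 mm and −0.2 mm against the 3.5 mm limit. The gripper is open and clear above the stand, so I'll hand in.

```bash
python3 - <<'E'
from rig import ctrl,workorder
s=ctrl.sense();print(s["time_s"],abs(s["dq"]).max());print(workorder.finish_job())
E
```

```text
13.975 0.007739249193089416
the job is handed in; nothing more can be done
None
```

The stand is level: both bubbles lie between their black lines, and I handed the job in at 14.0 s of the 58 s allowed.

- **What I did:** I pinched each foot screw at its hub and turned it about its own axis. The right screw went about 0.84 rad anticlockwise, the left about 0.68 rad clockwise. I then opened the jaws and lifted clear.
- **Last top picture:** the left bubble was 0.7 mm and the right 0.2 mm from centre (limit 3.5 mm). An earlier picture put the right bubble at 0.6 mm, so these measurements scatter by a few tenths of a millimetre.
- **What differed:** I meant to pinch the wings, but the jaws stopped on the hub at about 23 mm. I gripped the hub at 60 N instead, and both screws turned without noticeable slip. The largest force I read was about 20 N on the left screw; I read it only between moves.
- **Not checked:** the arm touched only the two screws, but I did not measure where the bystanders were at the end. The arm hid part of the bench in the last picture.

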